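# Find the empty stock cell by touch and push its flap open

## Task

Three of the four cells of the stock bin are still full and one is empty and due for refilling: press gently on one half of each flap with the fingertips until you find the one that rocks, then push that flap well open, to 45 degrees or more, and leave it standing open. Do not force a flap that does not give (stay well below 40 N), do not pick up anything, and leave the spool, the wax tin and the beeswax beside the bin where they are.

Things in the scene. Friction and masses are not known exactly. Their poses are not given: they have to be found in the camera images.
- bin: low wooden stock bin, 222 x 162 x 72 mm high (x, y, z), screwed to the table. Origin at the centre of its underside, its x axis along the longer side (roughly away from the robot), y to the left, z up. Walls and cross-shaped divider 10 mm thick make four cells of 96 x 66 mm in two rows of two; inside floor 10 mm above the table. Each cell is covered by a flap of its own.
- flap_0_mid (a point): fixed point of the bin: middle of the top face of the near left flap when level, right over its pivot (-53, +38, 72 mm in the bin's frame). The four flaps are identical aluminium plates 92 x 62 x 5 mm (bin x, y, z), flush with the rim, 2 mm gap all round. Which cell is empty changes from start to start and cannot be seen from outside.
- flap_0 (a joint): tilt (rad) of the near left flap about its pivot rod, along bin y under the plate's middle: 0 level, positive = bin +x half down, other half up; stops at -0.9 and +0.9. Over the empty cell it turns freely either way under 1 to 3 N pressed 26 mm from the pivot and stays where left; over a full cell a carton stops it: there it sinks 1 to 2 mm at 6 N, 2 to 4 mm (0.12 rad) at 25 N. Pressed over the pivot, no flap moves.
- flap_1_mid (a point): fixed point of the bin: middle of the top face of the near right flap when level, right over its pivot (-53, -38, 72 mm in the bin's frame). The four flaps are identical aluminium plates 92 x 62 x 5 mm (bin x, y, z), flush with the rim, 2 mm gap all round. Which cell is empty changes from start to start and cannot be seen from outside.
- flap_1 (a joint): tilt (rad) of the near right flap about its pivot rod, along bin y under the plate's middle: 0 level, positive = bin +x half down, other half up; stops at -0.9 and +0.9. Over the empty cell it turns freely either way under 1 to 3 N pressed 26 mm from the pivot and stays where left; over a full cell a carton stops it: there it sinks 1 to 2 mm at 6 N, 2 to 4 mm (0.12 rad) at 25 N. Pressed over the pivot, no flap moves.
- flap_2_mid (a point): fixed point of the bin: middle of the top face of the far left flap when level, right over its pivot (+53, +38, 72 mm in the bin's frame). The four flaps are identical aluminium plates 92 x 62 x 5 mm (bin x, y, z), flush with the rim, 2 mm gap all round. Which cell is empty changes from start to start and cannot be seen from outside.
- flap_2 (a joint): tilt (rad) of the far left flap about its pivot rod, along bin y under the plate's middle: 0 level, positive = bin +x half down, other half up; stops at -0.9 and +0.9. Over the empty cell it turns freely either way under 1 to 3 N pressed 26 mm from the pivot and stays where left; over a full cell a carton stops it: there it sinks 1 to 2 mm at 6 N, 2 to 4 mm (0.12 rad) at 25 N. Pressed over the pivot, no flap moves.
- flap_3_mid (a point): fixed point of the bin: middle of the top face of the far right flap when level, right over its pivot (+53, -38, 72 mm in the bin's frame). The four flaps are identical aluminium plates 92 x 62 x 5 mm (bin x, y, z), flush with the rim, 2 mm gap all round. Which cell is empty changes from start to start and cannot be seen from outside.
- flap_3 (a joint): tilt (rad) of the far right flap about its pivot rod, along bin y under the plate's middle: 0 level, positive = bin +x half down, other half up; stops at -0.9 and +0.9. Over the empty cell it turns freely either way under 1 to 3 N pressed 26 mm from the pivot and stays where left; over a full cell a carton stops it: there it sinks 1 to 2 mm at 6 N, 2 to 4 mm (0.12 rad) at 25 N. Pressed over the pivot, no flap moves.
- spool: loose thread spool with tan thread, 38 mm across, 55 mm high, upright beside the bin's left side; origin at the centre of its underside. Bystander.
- tin: loose round wax tin, 68 mm across, 34 mm high, beside the bin's left side; origin at the centre of its underside. Bystander.
- wax: loose block of yellow beeswax, 37 x 53 x 20 mm, beside the bin's right side; origin at the centre of its underside. Bystander.

How it is judged:
At the end, for the whole second after the job is handed in: one flap stands open by more than 0.7 rad (40 degrees) either way, at rest; the other three are within 0.1 rad of level ((((value of joint flap_0 above 0.7 rad or value of joint flap_0 below -0.7 rad) and not (value of joint flap_1 above 0.1 rad or value of joint flap_1 below -0.1 rad) and not (value of joint flap_2 above 0.1 rad or value of joint flap_2 below -0.1 rad) and not (value of joint flap_3 above 0.1 rad or value of joint flap_3 below -0.1 rad)) or ((value of joint flap_1 above 0.7 rad or value of joint flap_1 below -0.7 rad) and not (value of joint flap_0 above 0.1 rad or value of joint flap_0 below -0.1 rad) and not (value of joint flap_2 above 0.1 rad or value of joint flap_2 below -0.1 rad) and not (value of joint flap_3 above 0.1 rad or value of joint flap_3 below -0.1 rad)) or ((value of joint flap_2 above 0.7 rad or value of joint flap_2 below -0.7 rad) and not (value of joint flap_0 above 0.1 rad or value of joint flap_0 below -0.1 rad) and not (value of joint flap_1 above 0.1 rad or value of joint flap_1 below -0.1 rad) and not (value of joint flap_3 above 0.1 rad or value of joint flap_3 below -0.1 rad)) or ((value of joint flap_3 above 0.7 rad or value of joint flap_3 below -0.7 rad) and not (value of joint flap_0 above 0.1 rad or value of joint flap_0 below -0.1 rad) and not (value of joint flap_1 above 0.1 rad or value of joint flap_1 below -0.1 rad) and not (value of joint flap_2 above 0.1 rad or value of joint flap_2 below -0.1 rad))) and velocity of joint flap_0 between -0.05 and 0.05 rad/s and velocity of joint flap_1 between -0.05 and 0.05 rad/s and velocity of joint flap_2 between -0.05 and 0.05 rad/s and velocity of joint flap_3 between -0.05 and 0.05 rad/s); the robot touches nothing.
It fails at once if the arm presses the bin or a flap with more than 40 N (contact force between the arm and bin above 40 N).
It fails at once if the fingers press the bin or a flap with more than 40 N (contact force between the fingers and bin above 40 N).
It fails at once if the spool is moved more than 20 mm or lifted (distance of spool from where it was at the start of the episode above 0.02 m).
It fails at once if the wax tin is moved more than 20 mm or lifted (distance of tin from where it was at the start of the episode above 0.02 m).
It fails at once if the beeswax is moved more than 20 mm or lifted (distance of wax from where it was at the start of the episode above 0.02 m).
It also fails if it takes over 48 s, if anything falls off the work surface, if the arm or the gripper's body presses on something with over 40 N, if the wrist force passes 120 N, or if a joint passes its speed limit or range.

## Robot

A 7-joint arm with a two-finger parallel gripper is mounted at the origin on a cart in front of the work surface, level with it; the furniture and walls round the work are solid. World frame = base frame: x ahead of the robot, y to its left, z up, the work surface at z = 0. Lengths are in m, angles in rad, forces in N, time in s.
With the tool pointing down it reaches from about 0.35 to 0.9 m from the base axis. Payload 8.1 kg.
Tool frame: the origin (TCP) lies on the centre line of the jaws, within the pads' length; the fingertips stand 19 mm ahead of it and the grasp point (between the pads) is the TCP; z points along the fingers, y is the direction in which the jaws open and shut (so a half turn about z gives the same grasp; the last joint's range is limited). The gripper opens to 92 mm and grips with 3 to 60 N. Pads are 19 mm wide; open, the fingers measure 130 mm over their backs; the gripper's body (75 mm by 190 mm) begins 47 mm behind the grasp point.
Start: joints at [-1.239, 0.434, 0.025, 1.573, -0.012, 1.134, -0.075], TCP at [0.263, 0.567, 0.209] pointing down, gripper open.
Joint ranges: [-2.62, 2.62], [-0.44, 2.09], [-1.27, 1.32], [0.08, 2.57], [-1.32, 4.46], [0.12, 2], [-2.74, 2.74]. Speed limits (rad/s): [2.22, 2.22, 3.01, 3.01, 3.14, 3.14, 3.14].

## Interface

Orientations are given as a rotation vector (axis times angle).
In Python, from cell import monitor, imaging, workorder, outline_of gives the robot as it stands.
- The arm moves only by the tool move_arm, never from a script. Its argument "series" is a list of rows, each a list of 6 numbers: the shift along the world's x, y, z in cm, then the turn, a rotation vector about the world's x, y, z in degrees. A call has 1 to 8 rows; each row shifts and turns the commanded pose from where the row before left it; what a row does not reach is not made up. A row lasts 1/10 s, in which the tool goes at most 50 mm and 8.59 degrees, less where a joint would pass 70% of its speed; a pose out of reach is approached as far as the arm can. A call with a gripper value outside its range is refused whole. "grip" is the opening, from 0 (shut) to 1 (fully open), set as the call begins (left out, the last holds). The fingers move at their own pace and stop on an object; "force" is the grip in N (left out, the last holds). Time passes only in rows, so rows that do not move let the fingers close. It gives the time, the measured TCP pose, the force and the opening at its end, in the units of the state.
- monitor.observe(): the state, without advancing time (a new reading comes with each control period).
- imaging.get_image(name): name is "side" or "top"; returns a dict with "color" (420x560x3 uint8, red, green, blue), "fx", "fy", "cx", "cy" (pixels), "rvec" (rotation vector, rad) and "tvec" (3), from world to camera coordinates, as OpenCV has them. Camera axes: x right, y down, z forward; pixel columns grow to the right and rows downward; lengths in m; the calibration is good to about 2 mm. A picture is of the moment at which its call begins. There is no depth.
- workorder.sign_off(): hands the job in, once; it reports no verdict.
Trained networks look in the newest picture that a camera, given by its name, has taken for a name from the list of things; names that differ only in an ending like _2 or _b are one class to them, and where a whole thing is asked for, a point or a joint stands for the part that bears it (a point fixed in the world has none). Each returns a list of dicts, best first, with "p" (0 to 1); they miss things now and then, are a little off and sometimes report something else, mostly with a low value. They report only what shows in the picture. A call takes as long as a camera call.
- outline_of(camera, thing): "mask" (420x560 bool, what is visible of it) and "rect" ([left, top, width, height] in pixels, round what is visible of it).
The state is a dict: "clock": time; "joints": joint angles; "dq": joint speeds; "joint_efforts": joint torques, N m; "position": TCP position; "ee_rot": TCP orientation; "force": force on the tool from outside, world axes, zero at the start; "ft_torque": the same for the moment, N m; "width": opening from 0.0 (shut) to 1.0 (fully open).
Only numpy, scipy, OpenCV 4.12 (cv2) and the standard library are available. Lean on these libraries where they do the work, as an engineer would, in place of code of your own. Each camera call takes 0.05 s, during which the arm holds its last target. There are 200 camera calls.

## Working session

There is one attempt and no reset: what is moved stays moved. The work goes in short steps, Python scripts to look and compute and a tool call to move; the robot and the scene stay as the last step left them, time stands still between calls to the robot, and variables do not carry over. Pictures are saved under pics/ and viewed, about 8 in all and at most 12, crops included, and the job is handed in when it is done.

Besides the shell and the picture viewer there is one more tool, called after "Emit:" by a JSON object that holds its "api" and its "payload", one argument or row to a line. move_arm: Moves the arm, as the interface text tells. Its arguments: {"type":"object","properties":{"series":{"type":"array"},"grip":{"type":"number"},"force":{"type":"number"}},"required":["series"]}

```bash
mkdir -p pics; ls; python3 - <<'E'
from cell import monitor, imaging, outline_of
import cv2,numpy as np
s=monitor.observe();print({k:np.round(v,3) for k,v in s.items()})
ims=[]
for n in("top","side"):
    d=imaging.get_image(n);cv2.imwrite(f"pics/{n}0.png",d["color"][...,::-1])
    print(n,d["fx"],d["fy"],d["cx"],d["cy"],d["rvec"],d["tvec"])
    for t in("bin","flap_0","spool","tin","wax"):
        for r in outline_of(n,t)[:4]: print(n,t,round(r["p"],2),r["rect"],int(r["mask"].sum()))
E
```

```text
pics
{'clock': np.float64(0.0), 'joints': array([-1.239,  0.435,  0.025,  1.574, -0.012,  1.134, -0.075]), 'dq': array([ 0.001,  0.001,  0.002, -0.001,  0.001, -0.001,  0.001]), 'joint_efforts': array([ 0.0000e+00, -6.6785e+01,  9.8500e-01, -3.1445e+01, -6.1000e-02,
        4.3000e-02,  0.0000e+00]), 'position': array([0.263, 0.566, 0.209]), 'ee_rot': array([-6.780e-01, -3.067e+00,  2.000e-03]), 'force': array([0.06 , 0.341, 0.616]), 'ft_torque': array([-0.008, -0.014,  0.056]), 'width': np.float64(0.998)}
top 425.92842235388787 425.92842235388787 279.8271809925432 204.88407312834357 [ 2.14640557 -2.12966734  0.22385441] [0.18323894 0.4850764  0.84257953]
top bin 0.9 [204.2, 127.7, 93.1, 118.4] 8697
top flap_0 0.65 [207.0, 187.2, 36.6, 46.9] 1388
top flap_0 0.62 [247.7, 190.5, 37.2, 48.0] 1369
top flap_0 0.61 [254.2, 139.9, 33.7, 47.8] 1286
top spool 0.89 [174.8, 212.3, 25.3, 22.2] 418
top tin 0.97 [175.1, 176.2, 31.5, 31.5] 843
top wax 0.59 [299.6, 204.9, 27.0, 22.9] 415
side 443.19287133211293 443.19287133211293 275.65294396083584 211.5905034537183 [ 2.02678683 -0.51131468  0.32057079] [-0.34085824  0.26652376  0.51601237]
side bin 0.86 [207.4, 179.9, 134.0, 85.9] 8154
side bin 0.6 [267.0, 260.6, 27.4, 19.4] 507
side flap_0 0.8 [225.5, 204.9, 59.1, 25.7] 919
side flap_0 0.73 [265.2, 185.9, 50.0, 18.4] 631
side flap_0 0.72 [280.7, 198.6, 53.2, 16.3] 690
side flap_0 0.69 [221.6, 190.1, 46.3, 23.5] 658
side spool 0.72 [210.2, 180.9, 132.5, 83.1] 8240
side spool 0.57 [205.6, 184.3, 17.3, 31.4] 166
side wax 0.91 [266.9, 261.2, 29.5, 21.3] 542
```

```bash
python3 - <<'E'
import cv2,numpy as np
a=cv2.imread("pics/top0.png")[110:260,150:350];b=cv2.imread("pics/side0.png")[150:300,170:370]
cv2.imwrite("pics/m0.png",np.hstack([cv2.resize(x,None,fx=4,fy=4,interpolation=cv2.INTER_CUBIC)[:,:800] for x in(a,)]))
cv2.imwrite("pics/m1.png",cv2.resize(b,None,fx=4,fy=4,interpolation=cv2.INTER_CUBIC))
E
```

```text
(no output)
```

View pics/m0.png

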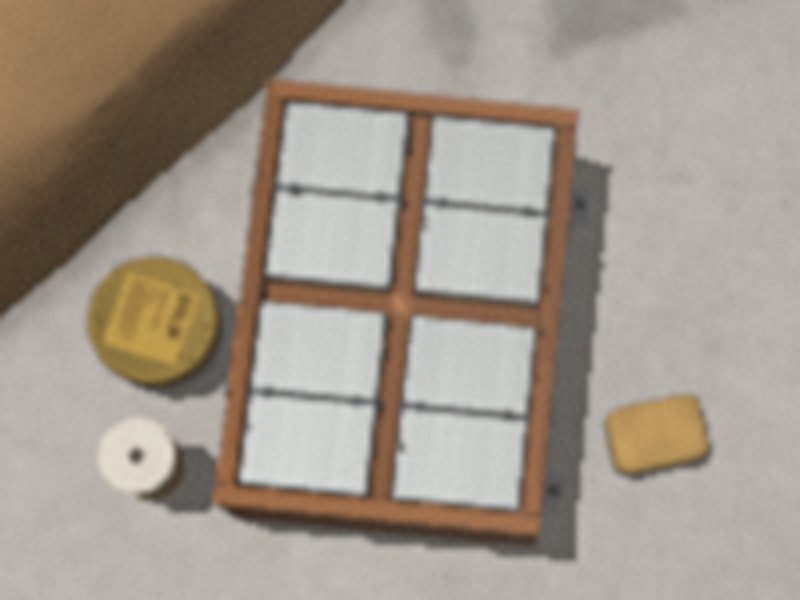

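View pics/m1.png

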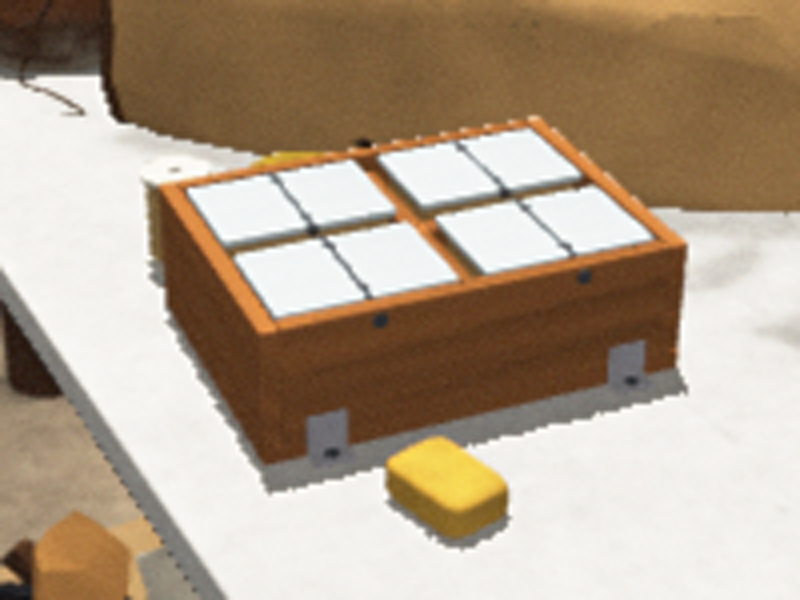

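The top view shows the level bin with rim corners (crop pixels) at about (272,82), (578,112), (540,522) and (218,498). The tin and spool are on the left, the wax on the right, and a large brown obstacle stands at the far left. The side view agrees: rim corners at (165,185), (540,118), (685,243) and (262,333).

```bash
cat > h.py <<'E'
import cv2,numpy as np
from scipy.optimize import least_squares
from scipy.spatial.transform import Rotation as R
from cell import monitor, imaging, outline_of
def cal(d): return np.array([[d["fx"],0,d["cx"]],[0,d["fy"],d["cy"]],[0,0,1]]),np.array(d["rvec"],float),np.array(d["tvec"],float)
def proj(d,P):
    K,r,t=cal(d);return cv2.projectPoints(np.float64(P).reshape(-1,1,3),r,t,K,None)[0][:,0]
def ray(d,uv,z):
    K,r,t=cal(d);M=cv2.Rodrigues(r)[0];c=-M.T@t
    v=M.T@np.linalg.solve(K,np.array([uv[0],uv[1],1.]));return c+v*(z-c[2])/v[2]
def b2w(p,q):  # p=(x,y,yaw), q Nx3 bin coords
    q=np.atleast_2d(np.float64(q));c,s=np.cos(p[2]),np.sin(p[2])
    return q@np.array([[c,s,0],[-s,c,0],[0,0,1]])+[p[0],p[1],0]
E
python3 - <<'E'
from h import *
T=imaging.get_image("top");S=imaging.get_image("side")
X=[[.111,.081,.072],[.111,-.081,.072],[-.111,-.081,.072],[-.111,.081,.072]]
ut=np.array([[272,82],[578,112],[540,522],[218,498]])/4+[150,110]
us=np.array([[540,118],[685,243],[262,333],[165,185]])/4+[170,150]
for n,ff in(("top",[(T,ut)]),("side",[(S,us)]),("both",[(T,ut),(S,us)])):
    o=least_squares(lambda p:np.concatenate([(proj(d,b2w(p,X))-u).ravel() for d,u in ff]),[.6,0,0])
    print(n,np.round(o.x,4),np.round(o.fun,1))
p=o.x;np.save("bin.npy",p)
for i,q in enumerate([[-53,38,72],[-53,-38,72],[53,38,72],[53,-38,72]]): print(i,np.round(b2w(p,np.array(q)/1000),4))
for nm,z in(("spool",.055),("tin",.034),("wax",.02)):
    r=outline_of("top",nm)[0]["rect"];print(nm,np.round(ray(T,(r[0]+r[2]/2,r[1]+r[3]/2),z),3))
K,r,t=cal(T);print("camT",-cv2.Rodrigues(r)[0].T@t)
for uv in((150,188),(236,110)): print("brown bottom edge",ray(T,uv,0).round(3))
cv2.imwrite("pics/top1.png",T["color"][...,::-1]);cv2.imwrite("pics/both.png",cv2.resize(np.hstack([T["color"],S["color"]])[...,::-1],(800,300),interpolation=cv2.INTER_AREA))
E
```

```text
top [ 0.5192  0.2469 -0.0853] [-0.9 -1.9  0.7 -1.9  0.8  2.5 -0.6  0.9]
side [ 0.52    0.2462 -0.0906] [ 0.3 -0.8  1.7  0.1 -0.3  0.3 -1.7 -0.8]
both [ 0.5197  0.2466 -0.0871] [-0.6 -2.2  1.  -2.   0.8  2.3 -0.6  0.5 -0.1 -0.9  1.4 -0.1 -0.4  0.3
 -2.  -0.8]
0 [[0.4702 0.2891 0.072 ]]
1 [[0.4636 0.2133 0.072 ]]
2 [[0.5758 0.2798 0.072 ]]
3 [[0.5692 0.2041 0.072 ]]
spool [0.441 0.374 0.055]
tin [0.514 0.377 0.034]
wax [0.459 0.113 0.02 ]
camT [0.32348952 0.20996707 0.91108959]
brown bottom edge [0.526 0.468 0.   ]
brown bottom edge [0.709 0.286 0.   ]
```

View pics/both.png

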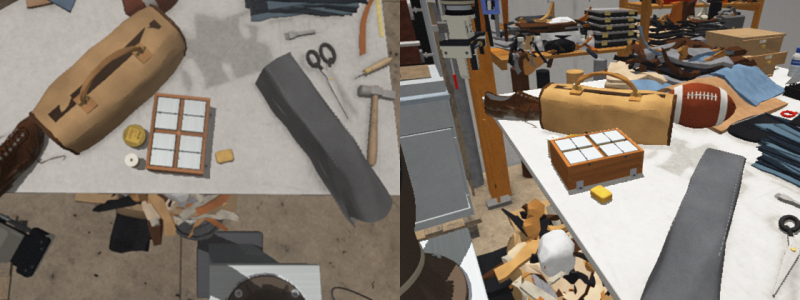

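Both views agree on the bin pose to within 1 mm: (0.520, 0.247), yaw −0.087. The tall bag stands behind its far-left corner. I'll shut the gripper and go above the near half of flap 0.

Emit:
{"api": "move_arm", "payload": {
  "series": [
    [2.3, -3.45, 0, 0, 0, 4.4],
    [2.3, -3.45, 0, 0, 0, 4.4],
    [2.3, -3.45, 0, 0, 0, 4.4],
    [2.3, -3.45, 0, 0, 0, 4.4],
    [2.3, -3.45, 0, 0, 0, 4.4],
    [2.3, -3.45, 0, 0, 0, 4.4],
    [2.3, -3.45, 0, 0, 0, 4.4],
    [2.2, -3.5, 0, 0, 0, 4.2]
  ],
  "grip": 0
}}

```text
clock: 1.65
position: [0.4472, 0.2889, 0.2097]
ee_rot: [-0.281, 3.128, 0.001]
force: [0.4, -0.6, 0.7]
width: 0.355
```

Emit:
{"api": "move_arm", "payload": {
  "series": [
    [0, 0, 0, 0, 0, 0],
    [0, 0, 0, 0, 0, 0],
    [0, 0, 0, 0, 0, 0]
  ]
}}

```text
clock: 1.95
position: [0.4457, 0.2915, 0.2095]
ee_rot: [0.277, -3.129, -0.001]
force: [-0.9, 0.4, -0.3]
width: 0.09
```

Emit:
{"api": "move_arm", "payload": {
  "series": [
    [0, -0.2, -3, 0, 0, 0],
    [0, 0, -3, 0, 0, 0],
    [0, 0, -2, 0, 0, 0],
    [0, 0, -1.5, 0, 0, 0],
    [0, 0, -1, 0, 0, 0],
    [0, 0, -0.5, 0, 0, 0],
    [0, 0, 0, 0, 0, 0],
    [0, 0, 0, 0, 0, 0]
  ]
}}

```text
clock: 2.75
position: [0.4465, 0.2889, 0.1]
ee_rot: [-0.277, 3.129, 0.001]
force: [-0.2, -0.6, -0.5]
width: 0.005
```

```bash
python3 - <<'E'
from h import *
s=monitor.observe();print(np.round(s["position"],4),np.round(s["force"],2),s["width"])
p=np.load("bin.npy")
T=imaging.get_image("top");S=imaging.get_image("side")
tip=np.array(s["position"])-[0,0,.019]
out=[]
for d,o in((T,(170,110)),(S,(185,130))):
    a=d["color"][...,::-1].copy();a=cv2.resize(a[o[1]:o[1]+150,o[0]:o[0]+180],None,fx=4,fy=4,interpolation=cv2.INTER_CUBIC)
    for P,c in((tip,(0,0,255)),(b2w(p,[-.077,.036,.072]),(255,0,0))):
        q=(proj(d,P)[0]-o)*4;cv2.circle(a,tuple(int(v) for v in q),4,c,-1)
    out.append(a)
cv2.imwrite("pics/near0.png",cv2.resize(np.hstack(out),(800,333)))
E
```

```text
[0.4465 0.2889 0.1   ] [-0.19 -0.56 -0.51] 0.0046966075754990245
```

View pics/near0.png

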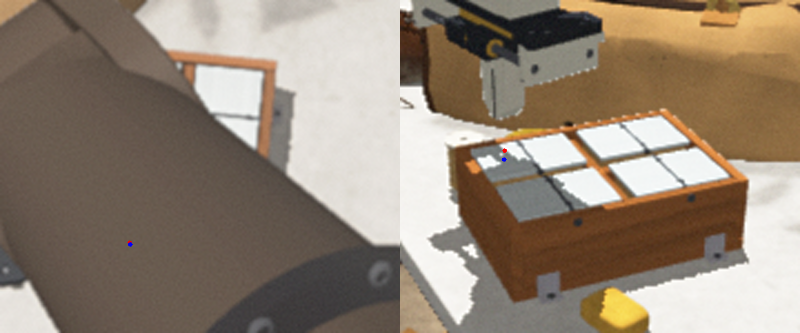

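The projected tip (red) lands on flap 0, but the finger shows about 35 px higher in the side view. I'll check for a stale frame before pressing.

```bash
python3 - <<'E'
from h import *
s=monitor.observe();print(np.round(s["position"],4),s["clock"],np.round(s["joints"],3))
S=imaging.get_image("side");K,r,t=cal(S);print("camS",-cv2.Rodrigues(r)[0].T@t)
a=S["color"][...,::-1].copy()
P=np.array(s["position"]);M=R.from_rotvec(s["ee_rot"]).as_matrix()
print(M.round(2))
def pt(v,c): cv2.circle(a,tuple(int(x) for x in proj(S,P+M@np.array(v))[0]),2,c,-1)
pt([0,0,.019],(0,0,255));pt([0,0,0],(0,255,0));pt([0,0,-.047],(255,0,0));pt([0,.095,-.047],(255,0,255));pt([0,-.095,-.047],(255,255,0))
cv2.imwrite("pics/side2.png",cv2.resize(a[0:300,100:500],(800,600),interpolation=cv2.INTER_CUBIC))
E
```

```text
[0.4467 0.2888 0.1002] 2.85 [-6.730e-01  4.060e-01 -2.000e-03  1.930e+00  1.000e-03  8.040e-01
  1.071e+00]
camS [ 0.13736043 -0.44427536  0.48707242]
[[-0.98 -0.18  0.  ]
 [-0.18  0.98  0.  ]
 [-0.    0.   -1.  ]]
```

View pics/side2.png

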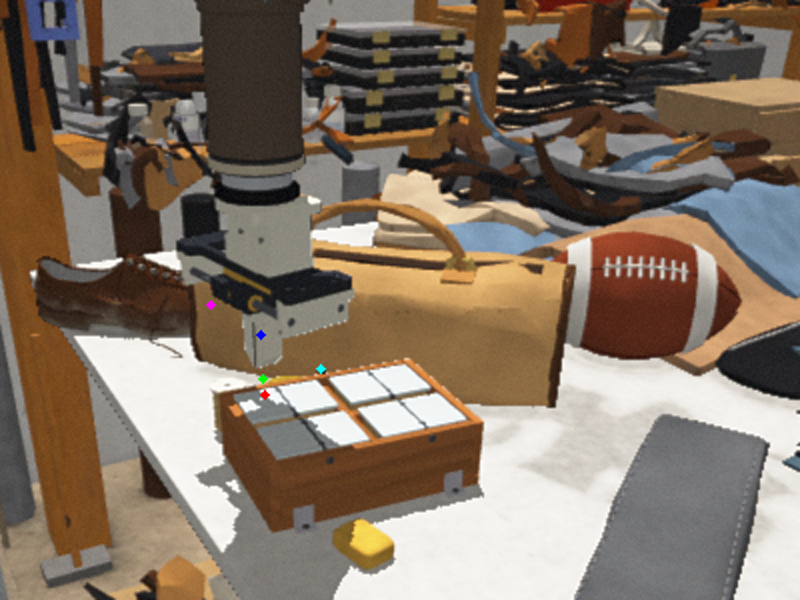

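The bin is drawn where it should be, but the whole gripper shows about 15 px (roughly 34 mm) higher than its reported pose. I'll check this against the start pictures, where the gripper was not hidden.

```bash
python3 - <<'E'
from h import *
T=imaging.get_image("top");S=imaging.get_image("side")
M=R.from_rotvec([-.678,-3.067,.002]).as_matrix();P=np.array([.263,.566,.209])
for d,n in((T,"top0"),(S,"side0")):
    print(n,[proj(d,P+M@np.array(v)).round(0).tolist() for v in([0,0,.019],[0,.056,.019],[0,-.056,.019],[0,0,-.047])])
tip=np.array([100+262/2,365/2]);
for z in(.06,.081,.1,.115): print(z,ray(S,tip,z).round(3))
a=cv2.imread("pics/top0.png")
for v,c in(([0,0,.019],(0,0,255)),([0,.056,.019],(0,255,0)),([0,-.056,.019],(255,0,0)),([0,.095,-.047],(255,0,255)),([0,-.095,-.047],(255,255,0))):
    cv2.circle(a,tuple(int(x) for x in proj(T,P+M@np.array(v))[0]),1,c,-1)
cv2.imwrite("pics/c.png",cv2.resize(a[220:420,0:260],None,fx=3,fy=3,interpolation=cv2.INTER_CUBIC))
E
```

```text
top0 [[[47.0, 320.0]], [[17.0, 305.0]], [[78.0, 335.0]], [[24.0, 324.0]]]
side0 [[[102.0, 120.0]], [[109.0, 112.0]], [[94.0, 128.0]], [[96.0, 89.0]]]
0.06 [0.491 0.398 0.06 ]
0.081 [0.474 0.357 0.081]
0.1 [0.458 0.319 0.1  ]
0.115 [0.446 0.289 0.115]
```

View pics/c.png

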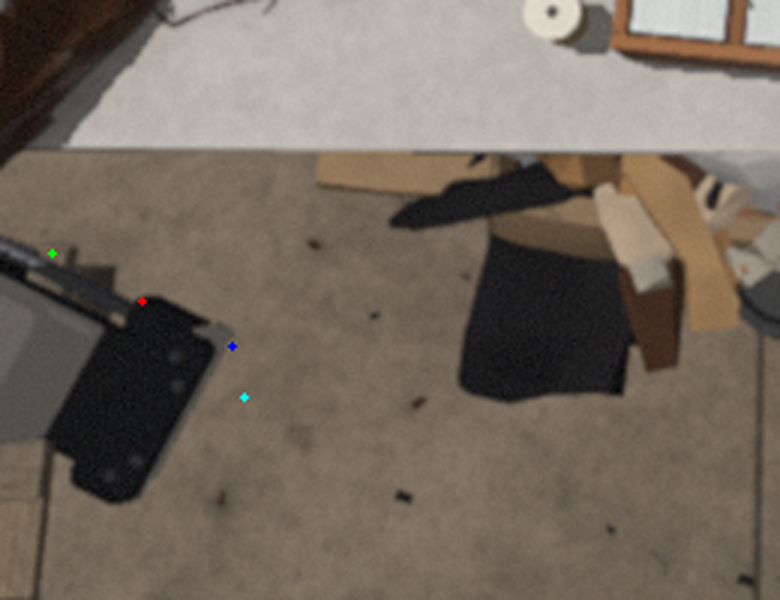

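The finger's image ray passes exactly through my x,y at z=0.115. So x,y is confirmed, and only the fingertip height is uncertain (0.081 reported against 0.115 seen). Contact will settle it, so I'll descend slowly and watch the force.

Emit:
{"api": "move_arm", "payload": {
  "series": [
    [0, 0, -0.2, 0, 0, 0],
    [0, 0, -0.2, 0, 0, 0],
    [0, 0, -0.2, 0, 0, 0],
    [0, 0, -0.1, 0, 0, 0],
    [0, 0, 0, 0, 0, 0]
  ]
}}

```text
clock: 3.5
position: [0.4462, 0.2883, 0.0922]
ee_rot: [0.276, -3.129, 0.0]
force: [-0.2, -0.5, -0.2]
width: 0.003
```

Emit:
{"api": "move_arm", "payload": {
  "series": [
    [0, 0, -0.1, 0, 0, 0],
    [0, 0, -0.1, 0, 0, 0],
    [0, 0, 0, 0, 0, 0]
  ]
}}

```text
clock: 3.8
position: [0.4462, 0.2883, 0.0903]
ee_rot: [0.276, -3.129, 0.0]
force: [-0.4, 0.1, 1.2]
width: 0.005
```

Emit:
{"api": "move_arm", "payload": {
  "series": [
    [0, 0, -0.1, 0, 0, 0],
    [0, 0, -0.1, 0, 0, 0],
    [0, 0, 0, 0, 0, 0]
  ]
}}

```text
clock: 4.1
position: [0.4462, 0.2883, 0.0883]
ee_rot: [0.276, -3.129, 0.0]
force: [-0.4, 0.1, -0.8]
width: 0.005
```

Emit:
{"api": "move_arm", "payload": {
  "series": [
    [0, 0, -0.1, 0, 0, 0],
    [0, 0, -0.1, 0, 0, 0],
    [0, 0, -0.1, 0, 0, 0],
    [0, 0, 0, 0, 0, 0]
  ]
}}

```text
clock: 4.5
position: [0.4462, 0.2883, 0.0853]
ee_rot: [0.276, -3.129, 0.0]
force: [0.3, -0.6, 0.2]
width: 0.006
```

```bash
python3 - <<'E'
from h import *
s=monitor.observe();print(np.round(s["position"],4),np.round(s["force"],2),s["clock"])
S=imaging.get_image("side");a=S["color"][...,::-1].copy()
P=np.array(s["position"])
q=proj(S,[P-[0,0,.019],P+[0,0,.015]]);print(q)
cv2.imwrite("pics/s3.png",cv2.resize(a[120:270,190:360],None,fx=4,fy=4,interpolation=cv2.INTER_CUBIC))
E
```

```text
[0.4462 0.2883 0.0853] [ 0.28 -0.65  0.23] 4.5
[[232.24285398 204.57589971]
 [231.66503961 189.42746388]]
```

View pics/s3.png

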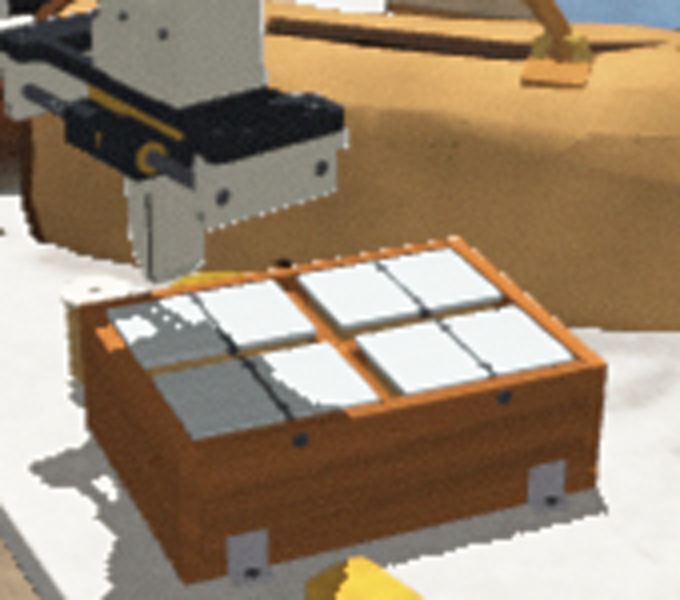

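The finger is still clear of the bin. Its tip at px (232,189) matches a point 15 mm above the reported TCP rather than 19 mm below it. So the tip really sits about 34 mm higher than stated, and I expect contact at reported z ≈ 0.057. I'll go down to just above that and look.

Emit:
{"api": "move_arm", "payload": {
  "series": [
    [0, 0, -0.4, 0, 0, 0],
    [0, 0, -0.4, 0, 0, 0],
    [0, 0, -0.4, 0, 0, 0],
    [0, 0, -0.3, 0, 0, 0],
    [0, 0, -0.3, 0, 0, 0],
    [0, 0, 0, 0, 0, 0]
  ]
}}

```text
clock: 5.15
position: [0.446, 0.2882, 0.067]
ee_rot: [0.276, -3.129, 0.001]
force: [-0.8, -0.1, 0.3]
width: 0.005
```

```bash
python3 - <<'E'
from h import *
s=monitor.observe();print(np.round(s["position"],4),np.round(s["force"],2),s["clock"])
S=imaging.get_image("side");a=S["color"][...,::-1].copy()
P=np.array(s["position"]);print(proj(S,[P-[0,0,.019],P+[0,0,.015]]))
cv2.imwrite("pics/s4.png",cv2.resize(a[150:250,190:320],None,fx=6,fy=6,interpolation=cv2.INTER_CUBIC))
E
```

```text
[0.446  0.2882 0.067 ] [-0.77 -0.08  0.27] 5.15
[[232.49174972 212.5446692 ]
 [231.92420384 197.6921332 ]]
```

View pics/s4.png

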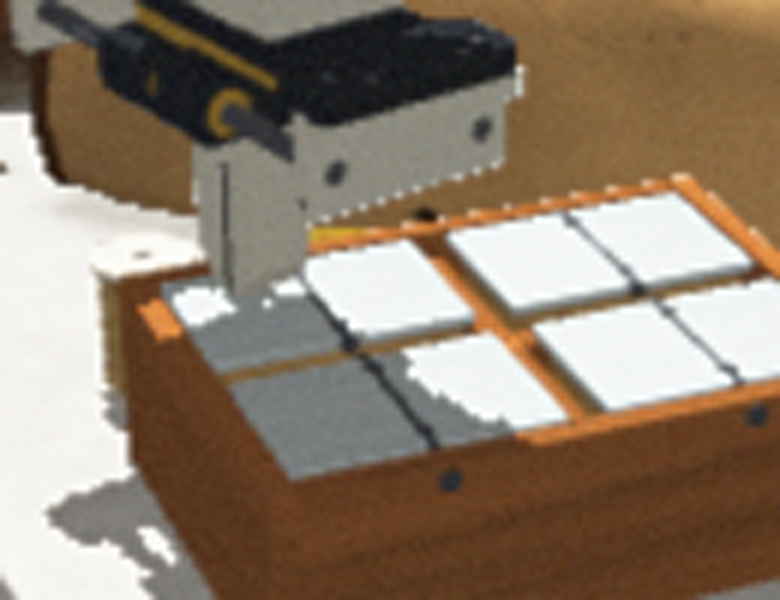

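The finger now overlaps flap 0 in front of the rim, with its tip at about px (231,200) and roughly 10 mm of gap. That confirms the height offset. The gripper also has a plate reaching toward +x about 28 mm above the tip, so for opening I'd better push a far half. I'll continue down gently.

Emit:
{"api": "move_arm", "payload": {
  "series": [
    [0, 0, -0.2, 0, 0, 0],
    [0, 0, -0.2, 0, 0, 0],
    [0, 0, -0.1, 0, 0, 0],
    [0, 0, 0, 0, 0, 0]
  ]
}}

```text
clock: 5.6
position: [0.4462, 0.2883, 0.0623]
ee_rot: [0.276, -3.129, 0.0]
force: [-0.1, -0.1, 0.5]
width: 0.004
```

Emit:
{"api": "move_arm", "payload": {
  "series": [
    [0, 0, -0.1, 0, 0, 0],
    [0, 0, -0.1, 0, 0, 0],
    [0, 0, 0, 0, 0, 0]
  ]
}}

```text
clock: 5.9
position: [0.4462, 0.2883, 0.0603]
ee_rot: [0.276, -3.129, 0.0]
force: [0.1, 0.9, 0.4]
width: 0.006
```

Emit:
{"api": "move_arm", "payload": {
  "series": [
    [0, 0, -0.1, 0, 0, 0],
    [0, 0, -0.1, 0, 0, 0],
    [0, 0, 0, 0, 0, 0]
  ]
}}

```text
clock: 6.2
position: [0.4462, 0.2883, 0.0583]
ee_rot: [0.276, -3.129, 0.0]
force: [0.3, 0.4, 0.1]
width: 0.006
```

Emit:
{"api": "move_arm", "payload": {
  "series": [
    [0, 0, -0.1, 0, 0, 0],
    [0, 0, -0.1, 0, 0, 0],
    [0, 0, 0, 0, 0, 0]
  ]
}}

```text
clock: 6.5
position: [0.4462, 0.2883, 0.0563]
ee_rot: [0.276, -3.129, 0.0]
force: [0.2, -0.4, -0.1]
width: 0.004
```

Emit:
{"api": "move_arm", "payload": {
  "series": [
    [0, 0, -0.1, 0, 0, 0],
    [0, 0, -0.1, 0, 0, 0],
    [0, 0, 0, 0, 0, 0]
  ]
}}

```text
clock: 6.8
position: [0.4463, 0.2884, 0.0545]
ee_rot: [0.276, -3.129, -0.0]
force: [0.5, -0.5, 0.9]
width: 0.008
```

Emit:
{"api": "move_arm", "payload": {
  "series": [
    [0, 0, -0.1, 0, 0, 0],
    [0, 0, -0.1, 0, 0, 0],
    [0, 0, 0, 0, 0, 0]
  ]
}}

```text
clock: 7.1
position: [0.4464, 0.2885, 0.0533]
ee_rot: [-0.276, 3.129, 0.001]
force: [-3.8, -1.2, 13.1]
width: 0.005
```

```bash
python3 - <<'E'
from h import *
s=monitor.observe();print(np.round(s["position"],4),np.round(s["force"],2),np.round(s["ft_torque"],2),s["clock"])
S=imaging.get_image("side");a=S["color"][...,::-1].copy()
P=np.array(s["position"]);print(proj(S,[P+[0,0,.018]]))
a=cv2.resize(a[170:240,190:300],None,fx=7,fy=7,interpolation=cv2.INTER_CUBIC)
cv2.imwrite("pics/s5.png",a)
E
```

```text
[0.4464 0.2885 0.0533] [-3.81 -1.16 13.11] [-0.44  0.73  0.  ] 7.1
[[232.18655804 202.30248483]]
```

View pics/s5.png

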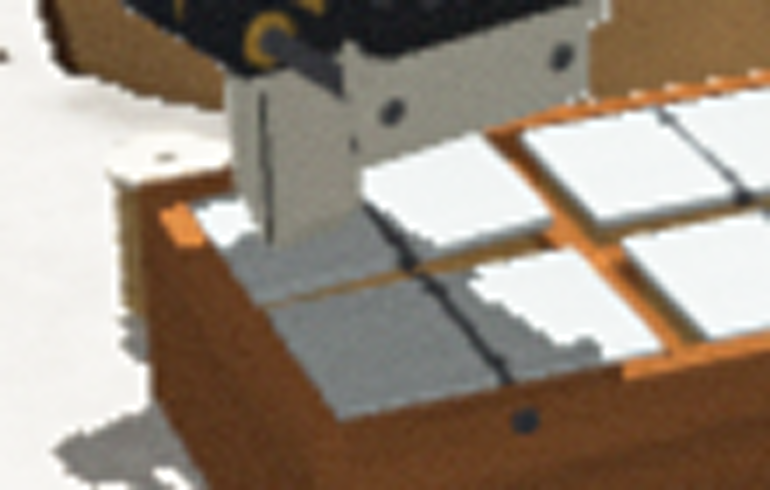

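The fingers rest on the near half of flap 0, but the tip's inner corner at crop (360,205) is close to the pivot line. This press may not count, so I'll compute the tip's footprint in the bin frame.

```bash
python3 - <<'E'
from h import *
S=imaging.get_image("side");p=np.load("bin.npy");c,s=np.cos(p[2]),np.sin(p[2])
P=np.array(monitor.observe()["position"])
for n,uv in(("tip left",(234,205)),("tip front",(270,246)),("tip right",(361,205)),("pivot end -y",(408,268)),("near corner flap -y",(262,302)),("plate low L",(365,172)),("TCPxy",None)):
    w=ray(S,(190+uv[0]/7,170+uv[1]/7),.072) if uv else P
    d=w[:2]-p[:2];print(n,w.round(4),"bin",np.round([c*d[0]+s*d[1],-s*d[0]+c*d[1]],4))
E
```

```text
tip left [0.4354 0.3076 0.072 ] bin [-0.0893  0.0534]
tip front [0.4346 0.2795 0.072 ] bin [-0.0876  0.0254]
tip right [0.4682 0.2907 0.072 ] bin [-0.0551  0.0395]
pivot end -y [0.4636 0.2497 0.072 ] bin [-0.0561 -0.0018]
near corner flap -y [0.4196 0.2504 0.072 ] bin [-0.1001 -0.0049]
plate low L [0.4783 0.3096 0.072 ] bin [-0.0467  0.0591]
TCPxy [0.4464 0.2885 0.0533] bin [-0.0767  0.0354]
```

Emit:
{"api": "move_arm", "payload": {
  "series": [
    [0, 0, 0.3, 0, 0, 0],
    [0, 0, 0.3, 0, 0, 0],
    [0, 0, 0, 0, 0, 0]
  ]
}}

```text
clock: 7.5
position: [0.4465, 0.2885, 0.0587]
ee_rot: [-0.276, 3.129, 0.0]
force: [-0.2, 0.4, -1.4]
width: 0.004
```

Contact came at reported z ≈ 0.0545, with 13 N in about 1 mm. Reading the finger edges again (the dark line is the gap between the two shut fingers), the footprint is the stated 38 × 19 mm, centred on the TCP, with its inner edge about 10 mm from the pivot. A free flap would have yielded below 8 N there, so flap 0 is full. Next is flap 1, with the tool squared to the bin.

Emit:
{"api": "move_arm", "payload": {
  "series": [
    [0, 0, 1, 0, 0, 0],
    [-0.3, -2.4, 0, 0, 0, -5],
    [-0.3, -2.4, 0, 0, 0, -5],
    [-0.25, -2.3, 0, 0, 0, -5],
    [0, 0, -0.5, 0, 0, 0],
    [0, 0, -0.5, 0, 0, 0],
    [0, 0, -0.2, 0, 0, 0],
    [0, 0, 0, 0, 0, 0]
  ]
}}

```text
clock: 8.3
position: [0.4376, 0.2182, 0.0561]
ee_rot: [-0.132, -3.138, -0.0]
force: [-0.2, 0.6, -0.1]
width: 0.007
```

Emit:
{"api": "move_arm", "payload": {
  "series": [
    [0, 0, -0.1, 0, 0, 0],
    [0, 0, -0.1, 0, 0, 0],
    [0, 0, 0, 0, 0, 0]
  ]
}}

```text
clock: 8.6
position: [0.4378, 0.2177, 0.0544]
ee_rot: [0.134, 3.139, 0.0]
force: [-0.3, 0.2, 0.8]
width: 0.004
```

Emit:
{"api": "move_arm", "payload": {
  "series": [
    [0, 0, -0.1, 0, 0, 0],
    [0, 0, 0, 0, 0, 0]
  ]
}}

```text
clock: 8.8
position: [0.4379, 0.2175, 0.0535]
ee_rot: [0.135, 3.139, 0.0]
force: [-0.4, 0.3, 0.6]
width: 0.006
```

Emit:
{"api": "move_arm", "payload": {
  "series": [
    [0, 0, -0.1, 0, 0, 0],
    [0, 0, 0, 0, 0, 0]
  ]
}}

```text
clock: 9.0
position: [0.4378, 0.2174, 0.0524]
ee_rot: [0.135, 3.139, 0.0]
force: [-0.2, 0.6, 1.7]
width: 0.003
```

Emit:
{"api": "move_arm", "payload": {
  "series": [
    [0, 0, -0.1, 0, 0, 0],
    [0, 0, 0, 0, 0, 0]
  ]
}}

```text
clock: 9.2
position: [0.4378, 0.2174, 0.0514]
ee_rot: [0.135, 3.139, 0.0]
force: [-0.0, 1.2, 1.4]
width: -0.0
```

Emit:
{"api": "move_arm", "payload": {
  "series": [
    [0, 0, -0.1, 0, 0, 0],
    [0, 0, 0, 0, 0, 0]
  ]
}}

```text
clock: 9.4
position: [0.4379, 0.2173, 0.0504]
ee_rot: [0.135, 3.139, 0.0]
force: [-0.8, 1.6, 1.6]
width: 0.004
```

Emit:
{"api": "move_arm", "payload": {
  "series": [
    [0, 0, -0.1, 0, 0, 0],
    [0, 0, 0, 0, 0, 0]
  ]
}}

```text
clock: 9.6
position: [0.4379, 0.2173, 0.0494]
ee_rot: [0.135, 3.139, 0.0]
force: [0.1, -0.2, 1.9]
width: 0.008
```

Flap 1 gives way steadily under about 1.7 N, already 5 mm down, so it is the loose one. I'll push it open.

Emit:
{"api": "move_arm", "payload": {
  "series": [
    [0, 0, -0.2, 0, 0, 0],
    [0, 0, -0.2, 0, 0, 0],
    [0, 0, -0.2, 0, 0, 0],
    [0, 0, -0.2, 0, 0, 0],
    [0, 0, 0, 0, 0, 0]
  ]
}}

```text
clock: 10.1
position: [0.4374, 0.2171, 0.041]
ee_rot: [-0.135, -3.138, 0.001]
force: [0.3, 0.4, 1.0]
width: 0.005
```

Emit:
{"api": "move_arm", "payload": {
  "series": [
    [0, 0, -0.2, 0, 0, 0],
    [0, 0, -0.2, 0, 0, 0],
    [0, 0, 0, 0, 0, 0]
  ]
}}

```text
clock: 10.4
position: [0.4375, 0.2173, 0.0371]
ee_rot: [-0.135, -3.138, 0.0]
force: [-0.4, 1.1, 0.2]
width: 0.003
```

```bash
python3 - <<'E'
from h import *
s=monitor.observe();print(np.round(s["position"],4),np.round(s["force"],2),s["clock"])
S=imaging.get_image("side");a=S["color"][...,::-1].copy()
cv2.imwrite("pics/s6.png",cv2.resize(a[150:270,190:350],None,fx=5,fy=5,interpolation=cv2.INTER_CUBIC))
E
```

```text
[0.4375 0.2173 0.0371] [-0.41  1.08  0.23] 10.4
```

View pics/s6.png

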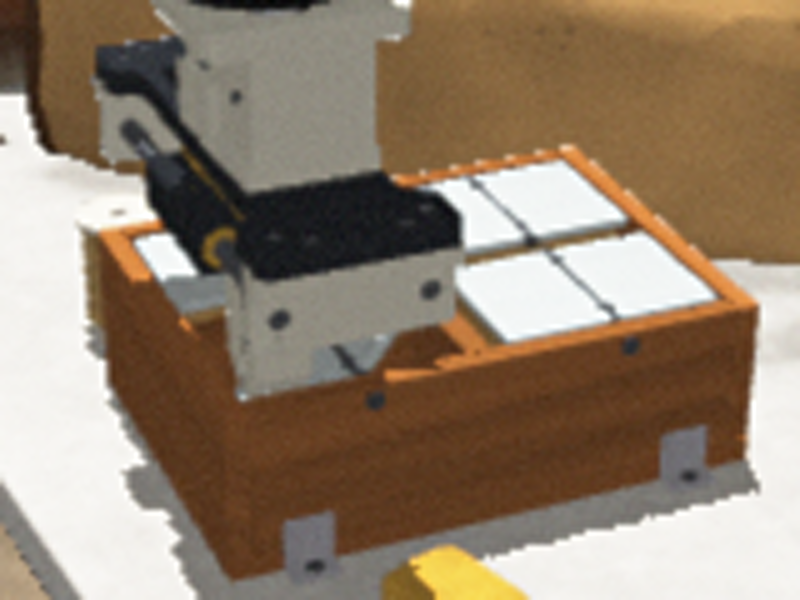

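Flap 1's near half is going down and its far half is standing up. The body is still clear and the force is low. A little further, toward the stop.

Emit:
{"api": "move_arm", "payload": {
  "series": [
    [0, 0, -0.1, 0, 0, 0],
    [0, 0, 0, 0, 0, 0]
  ]
}}

```text
clock: 10.65
position: [0.4377, 0.2174, 0.0365]
ee_rot: [-0.135, -3.139, -0.0]
force: [-1.9, -0.4, 3.6]
width: 0.002
```

Emit:
{"api": "move_arm", "payload": {
  "series": [
    [0, 0, -0.1, 0, 0, 0],
    [0, 0, 0, 0, 0, 0]
  ]
}}

```text
clock: 10.85
position: [0.4377, 0.2175, 0.0358]
ee_rot: [0.135, 3.139, 0.0]
force: [-2.7, -0.2, 8.7]
width: 0.005
```

Emit:
{"api": "move_arm", "payload": {
  "series": [
    [0, 0, -0.05, 0, 0, 0],
    [0, 0, 0, 0, 0, 0]
  ]
}}

```text
clock: 11.05
position: [0.4379, 0.2175, 0.0355]
ee_rot: [0.135, 3.138, 0.001]
force: [-4.1, -1.3, 11.1]
width: 0.005
```

The flap is at its stop, so I'll retreat straight up and then aside, and look at the result.

Emit:
{"api": "move_arm", "payload": {
  "series": [
    [0, 0, 0.3, 0, 0, 0],
    [0, 0, 1, 0, 0, 0],
    [0, 0, 2, 0, 0, 0],
    [0, 0, 3, 0, 0, 0],
    [0, 0, 4, 0, 0, 0],
    [0, 0, 4, 0, 0, 0],
    [-1, 0, 3, 0, 0, 0],
    [-3, 0, 1, 0, 0, 0]
  ]
}}

```text
clock: 11.85
position: [0.4007, 0.218, 0.2218]
ee_rot: [0.138, 3.133, 0.006]
force: [-1.3, 0.3, 0.1]
width: 0.005
```

Emit:
{"api": "move_arm", "payload": {
  "series": [
    [-2, -4, 0, 0, 0, 0],
    [-2, -4, 0, 0, 0, 0],
    [-1, -4, 0, 0, 0, 0],
    [0, -4, 0, 0, 0, 0],
    [0, -4, 0, 0, 0, 0],
    [0, -4, 0, 0, 0, 0],
    [0, 0, 0, 0, 0, 0],
    [0, 0, 0, 0, 0, 0]
  ]
}}

```text
clock: 12.65
position: [0.3478, -0.0232, 0.2184]
ee_rot: [0.139, 3.138, 0.001]
force: [0.4, 1.0, -0.3]
width: 0.007
```

```bash
python3 - <<'E'
from h import *
s=monitor.observe();print(np.round(s["position"],4),np.round(s["force"],2),s["clock"])
out=[]
for n,o in(("side",(190,150)),("top",(170,110))):
    d=imaging.get_image(n);a=d["color"][...,::-1]
    out.append(cv2.resize(a[o[1]:o[1]+150,o[0]:o[0]+160],(400,375),interpolation=cv2.INTER_CUBIC))
    if n=="top":
        for nm,z in(("spool",.055),("tin",.034),("wax",.02)):
            for r in outline_of("top",nm)[:1]:
                r=r["rect"];print(nm,np.round(ray(d,(r[0]+r[2]/2,r[1]+r[3]/2),z),3))
cv2.imwrite("pics/end.png",np.hstack(out))
E
```

```text
[ 0.3478 -0.0232  0.2184] [ 0.4   0.96 -0.34] 12.65
spool [0.438 0.374 0.055]
tin [0.51  0.373 0.034]
wax [0.461 0.115 0.02 ]
```

View pics/end.png

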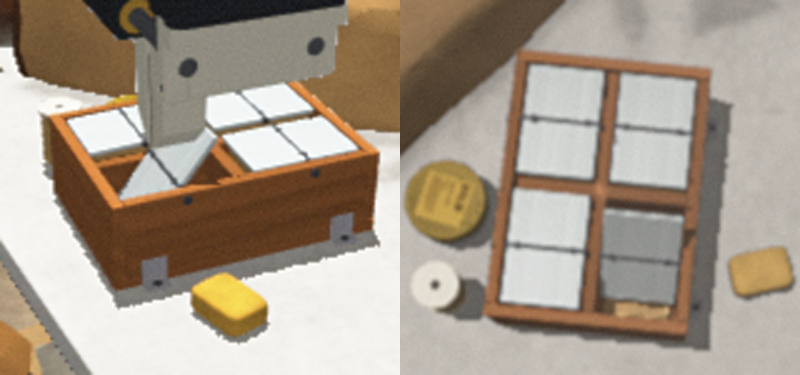

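Flap 1 stands open and the other three look level. The bystanders are within 5 mm of their first fixes, which is network noise. I'll put a number on the tilt from the top view: flap edges at crop rows about 208 and 303, so px v ≈ 193.2 and 231.

```bash
python3 - <<'E'
from h import *
p=np.load("bin.npy");T=imaging.get_image("top");S=imaging.get_image("side")
s=monitor.observe();print(np.round(s["force"],2),np.abs(s["dq"]).max().round(3))
for th in(0,.6,.7,.8,.9):
    h=.006;c,n=np.cos(th),np.sin(th)
    f=lambda x:[-.053+x*c-h*n,-.038,.072-h+x*n+h*c]
    g=lambda x,y:[-.053+x*c-h*n,-.038+y,.072-h+x*n+h*c]
    q=proj(T,b2w(p,[f(.046),f(-.046)]));w=proj(S,b2w(p,[g(.046,-.031),g(.046,.031)]))
    print(th,"top v far/near",q[:,1].round(1),"len",round(q[1,1]-q[0,1],1),"side far corners, end-picture px",((w-[190,150])*2.5).round(0).tolist())
for nm in("flap_1",):
    for r in outline_of("top",nm)[:6]: print(round(r["p"],2),np.round(r["rect"],1))
E
```

```text
[-0.15  0.47  0.09] 0.003
0 top v far/near [189.5 234.7] len 45.3 side far corners, end-picture px [[238.0, 173.0], [206.0, 137.0]]
0.6 top v far/near [192.4 234. ] len 41.6 side far corners, end-picture px [[225.0, 147.0], [193.0, 112.0]]
0.7 top v far/near [193.7 233.1] len 39.4 side far corners, end-picture px [[221.0, 144.0], [189.0, 109.0]]
0.8 top v far/near [195.2 232. ] len 36.8 side far corners, end-picture px [[217.0, 141.0], [185.0, 106.0]]
0.9 top v far/near [196.8 230.7] len 33.9 side far corners, end-picture px [[212.0, 139.0], [180.0, 104.0]]
0.93 [249.3 193.9  30.5  37.6]
0.9 [216.  135.   35.3  46.6]
0.8 [207.4 184.2  38.4  47.3]
0.76 [256.4 141.1  32.   44.7]
```

```bash
python3 -c "
from cell import workorder; print(workorder.sign_off())"
```

```text
the job is handed in; nothing more can be done
None
```

The empty cell is the near right one. I pushed its flap (`flap_1`) open against its stop, left it standing open, moved the arm clear and handed the job in. No verdict was reported.

- **Pressing:** Flap 0 resisted 13 N over about 1 mm, so its cell is full. Flap 1 gave way steadily at about 1.7 N. I did not press flaps 2 and 3 once the loose one was found. The highest force I read at the end of any move was 13 N.
- **Opening:** The push ended when the force rose to 11 N at the stop. From the pictures the flap stands at about 0.8–0.85 rad (46–49 degrees), estimated from the flap's apparent length in the top view and its raised corner in the side view.
- **Last checks:** The other three flaps look level, and the force reads zero within noise. The spool, wax tin and beeswax are within 5 mm of where I first measured them, which is about the accuracy of that measurement.
- **One disagreement:** The fingertips are about 36 mm higher than the reported tool height implies. The side pictures and the height of first contact both show this. I worked from the contact height and did not find the cause.

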